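Move the ring-display fingers from the carry tray to the counter stand in reverse order

ROBOT

A 6-joint arm with a two-finger parallel gripper is mounted at the origin on the work surface. World frame = base frame: x ahead of the robot, y to its left, z up, the work surface at z = 0. Lengths are in mm, angles in degrees, forces in N, time in s.
With the tool pointing down it reaches from about 350 to 850 mm from the base axis. Payload 8.1 kg.
Tool frame: the origin (TCP) lies at the very end of the fingers, on their centre line; the grasp point (between the pads) lies 19 mm behind it; z points along the fingers, y is the direction in which the jaws open and shut (so a half turn about z gives the same grasp; the last joint's range is limited). The gripper opens to 85 mm and grips with 20 to 120 N. Pads are 22 mm wide; open, the fingers measure 114 mm over their backs; the gripper's body (76 mm by 85 mm) begins 54 mm behind the grasp point. The pads swing forward as they close: fully open they stand 13 mm farther back than shut.
Start: joints at [66.497, 7.471, 85.268, -0, 87.261, -4.893], TCP at [191.45, 568.641, 231.292] pointing down, gripper open.
Joint ranges: [-169.43, 169.43], [-51.17, 129.36], [1.28, 143.12], [-76.62, 256.62], [0, 156.53], [-152.29, 152.29]. Speed limits (degrees/s): [136.94, 136.94, 159.86, 180, 180, 180].

INTERFACE

Orientations are given as [roll, pitch, yaw] about the fixed x, y, z axes, in that order (R = Rz(yaw) Ry(pitch) Rx(roll)).
In Python, from bench import r gives the robot as it stands.
- The arm moves only by the shell command python3 -m crank 'ROWS' [OPENING] [FORCE]. ROWS is JSON, a list that holds one entry, the list of rows, each a list of 6 numbers: the shift along the tool's x, y, z in m, then the turn, a rotation vector about the tool's x, y, z in rad. A call has 1 to 10 rows; each row is the pose to reach, as a shift and turn from the pose measured when the call began, along the tool's axes at that moment; what a row does not reach only later rows make up. A row lasts 1/8 s, in which the tool goes at most 62.5 mm and 10.7 degrees, less where a joint would pass 70% of its speed; a pose out of reach is approached as far as the arm can. A call with a gripper value outside its range is refused whole. OPENING is the closure, from 0 (fully open) to 1 (shut), set as the call begins (- or left out, the last holds). The fingers move at their own pace and stop on an object; FORCE is the grip in N (left out, the last holds). Time passes only in rows, so rows that repeat a pose let the fingers close. It gives the time, the measured TCP pose, the force and the opening at its end, in the units of the state.
- r.sense(): the state, without advancing time (a new reading comes with each control period).
- r.snapshot(name): name is "scene" or "top" or "wrist"; returns (picture, depth): 420x560x3 uint8, blue, green, red; 420x560 float32, mm along the optical axis (not along the pixel's ray), 0 where there is no reading.
- r.get_calibration(name): a dict with "mtx" (3x3 intrinsics, pixels), "cam_to_world" (4x4, takes a point from camera to world coordinates). Camera axes: x right, y down, z forward; pixel columns grow to the right and rows downward; lengths in mm; the calibration is good to about 2 mm. A picture is of the moment at which its call begins: read the wrist's pose just before it. get_calibration takes no time and is no camera call; for the wrist camera it gives the pose at the moment of the call.
- r.hand_in(): hands the job in, once; it reports no verdict.
Trained networks look in the newest picture that a camera, given by its name, has taken for a name from the list of things; names that differ only in an ending like _2 or _b are one class to them, and where a whole thing is asked for, a point or a joint stands for the part that bears it (a point fixed in the world has none). Each returns a list of dicts, best first, with "conf" (0 to 1); they miss things now and then, are a little off and sometimes report something else, mostly with a low value. They report only what shows in the picture. A call takes as long as a camera call. They do not tell look-alikes from the thing itself.
- r.look_for(thing, camera): "extent" ([left, top, right, bottom] in pixels, round what is visible of it).
- r.landmark_of(thing, camera): "pixel" ([column, row] in pixels: a listed point, or the origin of a listed thing).
The state is a dict: "time": time; "joint_pos": joint angles; "qd": joint speeds; "joint_efforts": joint torques, N m; "tool_pos": TCP position; "tcp_rot": TCP orientation; "ft_force": force on the tool from outside, world axes, zero at the start; "wrist_torque": the same for the moment, N m; "finger_gap": finger opening in mm.
Only numpy, scipy, OpenCV 4.12 (cv2) and the standard library are available. Lean on these libraries where they do the work, as an engineer would, in place of code of your own. Each camera call takes 0.05 s, during which the arm holds its last target.

TASK

Unlock the four coloured ring-display fingers from the brown carry tray, sliding each along its keyhole to the wide end before lifting it off, and set them fully seated in the holes of the cream display stand in reverse order: the finger nearest the tray's brass ball goes in the hole farthest from the stand's brass ball, the next one in the next hole, and so on to the last. Keep the fingers upright, set them down gently rather than dropping them, and leave the vase, jar and compact where they are.

Things in the scene. Friction and masses are not known exactly. Their poses are not given: they have to be found in the camera images.
- finger_turquoise: turquoise ring-display finger: straight turquoise post 22 mm diameter (grip it 45-70 mm above the origin), on a round base 52 mm diameter, 8 mm thick; small silver ring low on the post. Origin: on the axis, underside of the base; z up, top at +80 mm. Below the base: stem 7 mm diameter, then foot disc 22 mm diameter, 11-16 mm below the origin. 0.14 kg. Starts locked in the narrow end of a tray keyhole.
- finger_coral: coral ring-display finger: straight coral post 22 mm diameter (grip it 45-70 mm above the origin), on a round base 52 mm diameter, 8 mm thick; small silver ring low on the post. Origin: on the axis, underside of the base; z up, top at +80 mm. Below the base: stem 7 mm diameter, then foot disc 22 mm diameter, 11-16 mm below the origin. 0.14 kg. Starts locked in the narrow end of a tray keyhole.
- finger_amber: amber ring-display finger: straight amber post 22 mm diameter (grip it 45-70 mm above the origin), on a round base 52 mm diameter, 8 mm thick; small silver ring low on the post. Origin: on the axis, underside of the base; z up, top at +80 mm. Below the base: stem 7 mm diameter, then foot disc 22 mm diameter, 11-16 mm below the origin. 0.14 kg. Starts locked in the narrow end of a tray keyhole.
- finger_violet: violet ring-display finger: straight violet post 22 mm diameter (grip it 45-70 mm above the origin), on a round base 52 mm diameter, 8 mm thick; small silver ring low on the post. Origin: on the axis, underside of the base; z up, top at +80 mm. Below the base: stem 7 mm diameter, then foot disc 22 mm diameter, 11-16 mm below the origin. 0.14 kg. Starts locked in the narrow end of a tray keyhole.
- chip_turquoise: flat turquoise enamel chip, 11 x 30 x 3 mm, fixed on the tray (x = -64 mm) in line with the keyhole where the turquoise finger starts; it stays and so records that starting place. Origin at the centre of its underside, axes as the tray's; its y in the tray frame is the keyhole's y.
- chip_coral: flat coral enamel chip, 11 x 30 x 3 mm, fixed on the tray (x = -64 mm) in line with the keyhole where the coral finger starts; it stays and so records that starting place. Origin at the centre of its underside, axes as the tray's; its y in the tray frame is the keyhole's y.
- chip_amber: flat amber enamel chip, 11 x 30 x 3 mm, fixed on the tray (x = -64 mm) in line with the keyhole where the amber finger starts; it stays and so records that starting place. Origin at the centre of its underside, axes as the tray's; its y in the tray frame is the keyhole's y.
- chip_violet: flat violet enamel chip, 11 x 30 x 3 mm, fixed on the tray (x = -64 mm) in line with the keyhole where the violet finger starts; it stays and so records that starting place. Origin at the centre of its underside, axes as the tray's; its y in the tray frame is the keyhole's y.
- tray: fixed brown tray 124 x 290 mm, plate top 45 mm up, brass ball at +y end (y 138). Origin on the table under its middle, y along the row, z up. Keyholes along x at y -96, -32, 32, 96 mm: narrow part 13 mm wide, x -4 to 30; wide end 36 mm across, centred x -22. Plate 8 mm thick; fingers start at x about 18, foot under it; slide easily to x -22 (+-6), towards the chips, then lift straight up.
- stand: fixed cream stand 90 x 290 mm, plate top 45 mm above the table, 8 mm thick, brass ball at its +y end. Origin on the table under its middle; x across, y along the row, z up. Four round holes 38 mm diameter at x = 0, y = -96, -32, 32, 96 mm; a finger's foot goes in the hole, its base rests on the plate (finger origin then 45 mm above the table).
- vase: bystander: loose brown vase with dried flowers, 68 mm diameter, 120 mm tall (flowers to 220 mm); origin at the centre of its underside
- jar: bystander: loose copper jar with wooden lid, 74 mm diameter, 60 mm tall; origin at the centre of its underside
- compact: bystander: loose round silver compact, 72 mm diameter, 12 mm thick; origin at the centre of its underside
Not all that is in view belongs to the job. Leave any black or green look-alike of the finger_coral alone. What is shaped like the finger_violet but black or green is not meant.

How it is judged (in metres and radians):
At the end, for the whole second after the job is handed in: Every finger stands at rest and released in the stand hole that mirrors its starting keyhole (a finger that began at tray y stands at stand -y): within 11 mm of the hole's centre along and across the stand, its base within 4 mm of plate height, tilted less than 0.12 rad (((y of chip_turquoise in the frame of tray between -0.112 and -0.08 m and y of finger_turquoise in the frame of stand between 0.085 and 0.107 m) or (y of chip_turquoise in the frame of tray between -0.048 and -0.016 m and y of finger_turquoise in the frame of stand between 0.021 and 0.043 m) or (y of chip_turquoise in the frame of tray between 0.016 and 0.048 m and y of finger_turquoise in the frame of stand between -0.043 and -0.021 m) or (y of chip_turquoise in the frame of tray between 0.08 and 0.112 m and y of finger_turquoise in the frame of stand between -0.107 and -0.085 m)) and x of finger_turquoise in the frame of stand between -0.011 and 0.011 m and z of finger_turquoise in the frame of stand between 0.041 and 0.049 m and angle between each of finger_turquoise, finger_coral, finger_amber, finger_violet's own z axis and vertical below 0.12 rad and linear speed of each of finger_turquoise, finger_coral, finger_amber, finger_violet below 0.02 m/s and ((y of chip_coral in the frame of tray between -0.112 and -0.08 m and y of finger_coral in the frame of stand between 0.085 and 0.107 m) or (y of chip_coral in the frame of tray between -0.048 and -0.016 m and y of finger_coral in the frame of stand between 0.021 and 0.043 m) or (y of chip_coral in the frame of tray between 0.016 and 0.048 m and y of finger_coral in the frame of stand between -0.043 and -0.021 m) or (y of chip_coral in the frame of tray between 0.08 and 0.112 m and y of finger_coral in the frame of stand between -0.107 and -0.085 m)) and x of finger_coral in the frame of stand between -0.011 and 0.011 m and z of finger_coral in the frame of stand between 0.041 and 0.049 m and ((y of chip_amber in the frame of tray between -0.112 and -0.08 m and y of finger_amber in the frame of stand between 0.085 and 0.107 m) or (y of chip_amber in the frame of tray between -0.048 and -0.016 m and y of finger_amber in the frame of stand between 0.021 and 0.043 m) or (y of chip_amber in the frame of tray between 0.016 and 0.048 m and y of finger_amber in the frame of stand between -0.043 and -0.021 m) or (y of chip_amber in the frame of tray between 0.08 and 0.112 m and y of finger_amber in the frame of stand between -0.107 and -0.085 m)) and x of finger_amber in the frame of stand between -0.011 and 0.011 m and z of finger_amber in the frame of stand between 0.041 and 0.049 m and ((y of chip_violet in the frame of tray between -0.112 and -0.08 m and y of finger_violet in the frame of stand between 0.085 and 0.107 m) or (y of chip_violet in the frame of tray between -0.048 and -0.016 m and y of finger_violet in the frame of stand between 0.021 and 0.043 m) or (y of chip_violet in the frame of tray between 0.016 and 0.048 m and y of finger_violet in the frame of stand between -0.043 and -0.021 m) or (y of chip_violet in the frame of tray between 0.08 and 0.112 m and y of finger_violet in the frame of stand between -0.107 and -0.085 m)) and x of finger_violet in the frame of stand between -0.011 and 0.011 m and z of finger_violet in the frame of stand between 0.041 and 0.049 m); the robot touches nothing.
It fails at once if a bystander (vase, jar or compact) is moved more than 20 mm (distance of any of vase, jar, compact from where it was at the start of the episode above 0.02 m).
It fails at once if a display finger is tipped more than about 45 degrees (angle between any of finger_turquoise, finger_coral, finger_amber, finger_violet's own z axis and vertical above 0.8 rad).
It fails at once if a finger is dropped onto the stand (moving faster than 0.6 m/s within 20 mm of its seated height over the stand) ((x of finger_turquoise in the frame of stand between -0.06 and 0.06 m and y of finger_turquoise in the frame of stand between -0.14 and 0.14 m and z of finger_turquoise in the frame of stand below 0.065 m and linear speed of finger_turquoise above 0.6 m/s) or (x of finger_coral in the frame of stand between -0.06 and 0.06 m and y of finger_coral in the frame of stand between -0.14 and 0.14 m and z of finger_coral in the frame of stand below 0.065 m and linear speed of finger_coral above 0.6 m/s) or (x of finger_amber in the frame of stand between -0.06 and 0.06 m and y of finger_amber in the frame of stand between -0.14 and 0.14 m and z of finger_amber in the frame of stand below 0.065 m and linear speed of finger_amber above 0.6 m/s) or (x of finger_violet in the frame of stand between -0.06 and 0.06 m and y of finger_violet in the frame of stand between -0.14 and 0.14 m and z of finger_violet in the frame of stand below 0.065 m and linear speed of finger_violet above 0.6 m/s)).
It also fails if it takes over 112 s, if anything falls off the work surface, if the arm or the gripper's body presses on something with over 40 N, if the wrist force passes 120 N, or if a joint passes its speed limit or range.

## Working session

There is one attempt and no reset: what is moved stays moved. The work goes in short steps, Python scripts to look and compute and a shell command to move; the robot and the scene stay as the last step left them, time stands still between calls to the robot, and variables do not carry over. Pictures are saved under pics/ and viewed, and the job is handed in when it is done.

```bash
ls; mkdir -p pics
python3 - <<'E'
from bench import r
import cv2
s=r.sense();print(s)
for n in ("scene","top"):
    p,d=r.snapshot(n);cv2.imwrite(f"pics/{n}0.png",p)
    print(n,r.get_calibration(n))
E
```

```text
pics
{'time': 0.0, 'joint_pos': array([ 6.64958771e+01,  7.51371689e+00,  8.53301782e+01,  1.18540122e-03,
        8.72624006e+01, -4.89388972e+00]), 'qd': array([ 0.02403467, -0.00576841, -0.06805497,  0.08309127,  0.03619715,
        0.02278191]), 'joint_efforts': array([ 7.39658481e-04, -5.69394779e+01, -5.00558746e+01, -5.01318198e-05,
        1.42759213e-02,  1.87965850e-05]), 'tool_pos': array([191.23345648, 568.11951836, 230.25033165]), 'tcp_rot': array([-1.79894193e+02, -1.02477706e-02,  1.61389700e+02]), 'ft_force': array([ 0.80819914, -0.34571891,  0.08283013]), 'wrist_torque': array([ 0.0536682 , -0.02341558, -0.01711486]), 'finger_gap': 85.27334313306608}
scene {'mtx': array([[427.11822701,   0.        , 278.91492262],
       [  0.        , 427.11822701, 208.2288953 ],
       [  0.        ,   0.        ,   1.        ]]), 'cam_to_world': array([[-6.08117504e-01,  6.96453687e-01, -3.80979479e-01,
         8.78464691e+02],
       [ 7.93760424e-01,  5.26363554e-01, -3.04771716e-01,
         2.33479742e+02],
       [-1.17256724e-02, -4.87743448e-01, -8.72908264e-01,
         7.98586089e+02],
       [ 0.00000000e+00,  0.00000000e+00,  0.00000000e+00,
         1.00000000e+00]])}
top {'mtx': array([[395.00642205,   0.        , 279.16556423],
       [  0.        , 395.00642205, 207.45433992],
       [  0.        ,   0.        ,   1.        ]]), 'cam_to_world': array([[-6.89237842e-03, -9.72126494e-01,  2.34355661e-01,
         3.73473524e+02],
       [-9.99960345e-01,  8.02200599e-03,  3.86719675e-03,
        -1.06704706e+01],
       [-5.63940693e-03, -2.34319713e-01, -9.72143235e-01,
         8.42451127e+02],
       [ 0.00000000e+00,  0.00000000e+00,  0.00000000e+00,
         1.00000000e+00]])}
```

View pics/scene0.png

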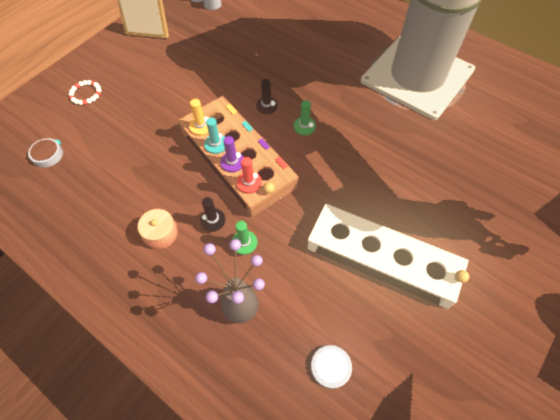

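View pics/top0.png

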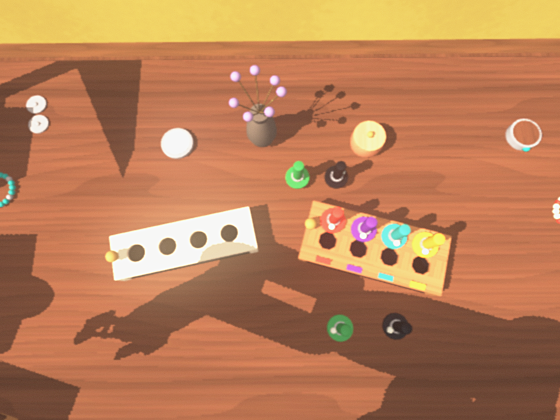

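```bash
cat > h.py <<'E'
import numpy as np,cv2
from bench import r
def pts(n,p,d):
    c=r.get_calibration(n);K=c["mtx"];T=c["cam_to_world"]
    v,u=np.mgrid[:d.shape[0],:d.shape[1]]
    X=np.stack([(u-K[0,2])/K[0,0]*d,(v-K[1,2])/K[1,1]*d,d],-1)
    W=X@T[:3,:3].T+T[:3,3]; W[d<=0]=np.nan
    return W
def ray(n,px,z):
    c=r.get_calibration(n);K=c["mtx"];T=c["cam_to_world"]
    a=T[:3,:3]@np.array([(px[0]-K[0,2])/K[0,0],(px[1]-K[1,2])/K[1,1],1])
    o=T[:3,3];return o+a*(z-o[2])/a[2]
E
python3 - <<'E'
from h import *
np.set_printoptions(precision=1,suppress=True)
zz=dict(tray=0,stand=0)
for n in ("top","scene"):
    p,d=r.snapshot(n);W=pts(n,p,d)
    np.save(f"{n}.npy",W)
    m=((W[...,2]>40)&(W[...,2]<50)).astype(np.uint8)
    cnt,lab,st,ce=cv2.connectedComponentsWithStats(m)
    for i in range(1,cnt):
        if st[i,4]>1500:
            P=W[lab==i]
            print(n,ce[i],st[i,4],np.nanmedian(P[:,2]),cv2.minAreaRect(P[:,:2].astype(np.float32)))
    for t in ["tray","stand"]+["chip_"+c for c in("coral","violet","turquoise","amber")]+["finger_"+c for c in("coral","violet","turquoise","amber")]+["vase","jar","compact"]:
        z=48 if 'chip' in t else 45 if 'fing' in t else 0
        for o in r.landmark_of(t,n)[:1 if 'fin' not in t else 5]:
            print(n,t,round(o["conf"],2),np.array(o["pixel"]),ray(n,o["pixel"],z)[:2])
E
```

```text
top [375.1 253.2] 5448 44.054136631681104 ((482.93682861328125, -201.96360778808594), (290.6204528808594, 125.00938415527344), 74.64009094238281)
top [182.9 242.8] 5144 44.06553529937702 ((494.41668701171875, 189.52667236328125), (90.73197937011719, 290.4561462402344), 11.968347549438477)
top tray 0.68 [370.  245.9] [ 490.3 -201.2]
top stand 0.9 [191.2 246.9] [491.1 182. ]
top chip_coral 0.54 [323.8 260.5] [455.  -96.1]
top chip_violet 0.39 [353.7 267.8] [ 440.  -155.2]
top chip_turquoise 0.59 [382.8 278.9] [ 417.8 -211.7]
top chip_amber 0.64 [417.1 288.1] [ 399.5 -277.8]
top finger_coral 0.88 [298.9 177.8] [629.9 -49.7]
top finger_coral 0.82 [336.7 173.8] [ 638.  -129.9]
top finger_coral 0.67 [331.1 221.1] [ 535.9 -114.2]
top finger_violet 0.94 [362.3 231.3] [ 514.2 -177.1]
top finger_violet 0.65 [339.2 324.3] [ 332.  -122.2]
top finger_violet 0.56 [392.4 325.6] [ 328.9 -224.9]
top finger_amber 0.67 [424.6 246.2] [ 482.6 -301.4]
top jar 0.57 [363.8 146.1] [ 718.6 -201. ]
top compact 0.88 [180.8 144.5] [726.4 216.4]
scene [241.3 150.4] 3552 43.43172139547136 ((485.2164306640625, -201
[... 394 characters left out ...]
4.2] [ 446.2 -157.6]
scene chip_turquoise 0.39 [242.5 127.5] [ 434.9 -220.8]
scene chip_amber 0.48 [231.4 107.4] [ 404.4 -279.8]
scene finger_coral 0.95 [245.7 183.3] [ 544.  -121.4]
scene finger_coral 0.94 [245.4 243.6] [650.8 -33.7]
scene finger_coral 0.57 [213.9 218.5] [ 646.6 -119. ]
scene finger_violet 0.97 [301.5 128.1] [ 354.4 -114.9]
scene finger_violet 0.96 [231.3 161.5] [ 519.8 -181.7]
scene finger_violet 0.7 [268.4 104.1] [ 342.8 -219.1]
scene finger_turquoise 0.61 [219.4 147.9] [ 507.8 -226.5]
scene finger_amber 0.69 [260.2 140.4] [ 437.7 -167.7]
scene vase 0.89 [242.3 309.7] [746.4  33.2]
scene jar 0.56 [159.7 234.4] [ 728.8 -205.2]
scene compact 0.98 [329.  366.2] [731.  220.6]
```

```bash
cat >> h.py <<'E'
TC=np.array([484.2,-201.7]);TY=np.radians(-15.3)
SC=np.array([496,189.3]);SY=np.radians(11.9)
def R2(a): return np.array([[np.cos(a),-np.sin(a)],[np.sin(a),np.cos(a)]])
def tray(x,y): return TC+R2(TY)@[x,y]
def stand(x,y): return SC+R2(SY)@[x,y]
def rel(xy,z,yaw):
    "tool-frame shift + yaw turn (tool z) from now to TCP xy,z,yaw(deg) pointing down"
    from scipy.spatial.transform import Rotation as Ro
    s=r.sense();A=Ro.from_euler('xyz',s["tcp_rot"],degrees=True)
    B=Ro.from_euler('xyz',[180,0,yaw],degrees=True)
    sh=A.inv().apply(np.array([*xy,z])-s["tool_pos"])/1000
    rv=(A.inv()*B).as_rotvec()
    return np.round(sh,4),np.round(rv,4)
E
python3 - <<'E'
from h import *
np.set_printoptions(precision=1,suppress=True)
for n in ("top","scene"):
    W=np.load(n+".npy").reshape(-1,3);W=W[np.isfinite(W[:,2])]
    L=(W[:,:2]-TC)@R2(TY)
    for y in(96,32,-32,-96):
        m=(W[:,2]>119)&(W[:,2]<130)&(abs(L[:,0])<60)&(abs(L[:,1]-y)<28)
        l=L[m];print(n,y,m.sum(),(l.min(0)+l.max(0))/2 if len(l) else '',np.ptp(l,axis=0) if len(l) else '',W[m][:,2].max() if len(l) else '')
    # stand holes: points below plate
    L=(W[:,:2]-SC)@R2(SY)
for y in(96,32,-32,-96): print(y,tray(18,y),stand(0,-y))
print(rel(tray(18,96),250,74.7))
s=r.sense()
p,d=r.snapshot("top")
# hole circles by projecting expectations
c=r.get_calibration("top");K=c["mtx"];T=np.linalg.inv(c["cam_to_world"])
for f,x0,rad in((stand,0,19),(tray,-22,18)):
  for y in(96,32,-32,-96):
    q=[np.append(f(x0+rad*np.cos(a),y+rad*np.sin(a)),45) for a in np.linspace(0,6.28,40)]
    q=np.array(q)@T[:3,:3].T+T[:3,3];uv=q[:,:2]/q[:,2:]*K[0,0]+K[:2,2]
    for i in range(1): pass
    cv2.polylines(p,[np.int32(uv*16)],True,(0,255,255),1,cv2.LINE_AA,4)
cv2.imwrite("pics/ov.png",cv2.resize(p[190:310,90:460],None,fx=2.1,fy=2.1,interpolation=cv2.INTER_CUBIC))
E
```

```text
top 96 103 [28.9 95.8] [20.7 21.1] 126.60466929092684
top 32 100 [26.5 30.6] [19.5 20.9] 126.87553824452232
top -32 107 [ 28.5 -31.1] [20.8 20.5] 126.25189754213568
top -96 108 [ 27.2 -94.6] [19.9 19.8] 127.08591708942231
scene 96 80 [32.4 96.7] [19.5 20. ] 125.25093952897635
scene 32 79 [30.  32.2] [20.1 20.2] 126.48557778680788
scene -32 68 [ 30.6 -30.3] [20.8 21.7] 125.84603858406524
scene -96 65 [ 30.5 -95. ] [19.7 20.3] 124.61706047831592
96 [ 526.9 -113.9] [515.8  95.4]
32 [ 510.  -175.6] [502.6 158. ]
-32 [ 493.1 -237.3] [489.4 220.6]
-96 [ 476.2 -299. ] [476.2 283.2]
(array([-0.5, -0.5, -0. ]), array([-0. ,  0. ,  1.5]))
```

View pics/ov.png

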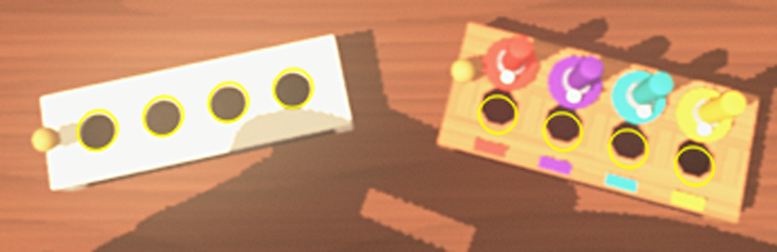

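Run:
```python
from h import *
np.set_printoptions(precision=1,suppress=True)
for n in ("top","scene"):
    W=np.load(n+".npy").reshape(-1,3);W=W[np.isfinite(W[:,2])]
    L=(W[:,:2]-TC)@R2(TY)
    for y in(96,32,-32,-96):
        m=(W[:,2]>49)&(W[:,2]<56)&(abs(L[:,0])<70)&(abs(L[:,1]-y)<29)
        l=L[m];print(n,y,m.sum(),l.min(0),l.max(0))
        for z in (70,85,100,115):
            m=(abs(W[:,2]-z)<5)&(abs(L[:,0])<70)&(abs(L[:,1]-y)<29)
            l=L[m];print('  ',z,m.sum(),l.min(0),l.max(0)) if len(l) else 0
    m=(W[:,2]>40)&(W[:,2]<46)&(abs(L[:,0])<80)&(abs(L[:,1])<160)
    l=L[m];
    for y in range(-120,121,30):
        k=l[abs(l[:,1]-y)<4];print(y,k[:,0].min(),k[:,0].max())
```

```text
top 96 284 [-60.6  70.4] [ 52.9 120.9]
   70 16 [11.4 89.5] [ 27.  106.1]
   85 14 [18.3 87.9] [ 26.1 105.6]
   100 15 [17.7 86.1] [ 28.9 106. ]
   115 12 [18.3 86.9] [ 35.4 104.8]
top 32 287 [-61.1   5.8] [52.2 56.4]
   70 13 [13.8 26.5] [31.4 41.6]
   85 16 [16.5 24.6] [31.3 42. ]
   100 19 [16.3 22.5] [31.7 41.7]
   115 20 [16.1 25.7] [31.4 41.9]
top -32 290 [-58.8 -56.8] [53.6 -6. ]
   70 21 [ 16.3 -35.6] [ 34.7 -20.8]
   85 21 [ 18.1 -37.6] [ 33.7 -20.8]
   100 19 [ 17.8 -35.1] [ 32.6 -20.7]
   115 22 [ 17.8 -36.2] [ 35.3 -20.6]
top -96 303 [ -60.6 -120.2] [ 53.  -69.9]
   70 25 [  8.1 -99.7] [ 32.4 -84.3]
   85 24 [  17.  -101.3] [ 32.4 -84.2]
   100 25 [ 17.  -99.2] [ 34.1 -84.5]
   115 25 [  17.  -100.3] [ 37.  -84.1]
-120 -63.54252679275922 59.96705850826573
-90 -63.3570024868101 60.599449781059896
-60 -63.589161372782904 60.019109191743574
-30 -63.21531867432836 59.460974685053245
0 -63.42080900028342 60.79411345585835
30 -63.30221103393945 61.38709046373676
60 -63.33307897583853 60.22597665407482
90 -63.151328435324295 4.156878037255026
120 -62.604272792727485 61.200015369
[... 414 characters left out ...]
-33.4] [ 42.  -19.9]
   85 30 [ 22.9 -33.3] [ 42.2 -18.8]
   100 31 [ 25.3 -33.1] [ 42.4 -20.3]
   115 38 [ 20.2 -38.1] [ 41.9 -19.5]
scene -96 145 [ -48.4 -118.6] [ 56.6 -69.2]
   70 34 [  21.2 -101.5] [ 41.2 -82.8]
   85 28 [ 21.1 -95.7] [ 41.  -83.9]
   100 34 [ 21.4 -96.6] [ 41.1 -84.1]
   115 34 [ 23.  -97.6] [ 41.7 -83.7]
-120 -59.28674604508124 63.41350741873473
-90 -61.07093626634787 62.72090280574797
-60 -59.83724010271649 62.165940828009035
-30 -59.71013109204361 62.95267309732078
0 -59.372053653200524 63.22212910279408
30 -60.923200402625696 63.92236753728398
60 -60.113652092626076 62.70113709411918
90 -61.32709281088361 63.879968812070096
120 -59.276476026853636 63.10774189946311
```

Run:
```python
from h import *
np.set_printoptions(precision=1,suppress=True)
for n in ("top","scene"):
    p=cv2.imread(f"pics/{n}0.png")
    c=r.get_calibration(n);K=c["mtx"];T=np.linalg.inv(c["cam_to_world"])
    # rectify plane z=45 into tray frame, 4 px/mm... 2.5 px/mm
    s=2.5
    cor=np.array([[-75,-155],[75,-155],[75,155],[-75,155]],float)
    q=np.array([np.append(tray(*a),45) for a in cor])@T[:3,:3].T+T[:3,3];uv=q[:,:2]/q[:,2:]*K[0,0]+K[:2,2]
    dst=np.array([[(155-y)*s,(75-x)*s] for x,y in cor])
    H=cv2.getPerspectiveTransform(np.float32(uv),np.float32(dst))
    o=cv2.warpPerspective(p,H,(int(310*s),int(150*s)),flags=cv2.INTER_CUBIC)
    for x in range(-70,71,10): 
        cv2.line(o,(0,int((75-x)*s)),(8 if x%50 else 25,int((75-x)*s)),(255,255,255),1)
    for y in(-96,-32,32,96): cv2.circle(o,(int((155-y)*s),int((75+22)*s)),int(18*s),(0,255,255),1)
    cv2.imwrite(f"pics/rect_{n}.png",o)
```

```text
(no output)
```

View pics/rect_top.png

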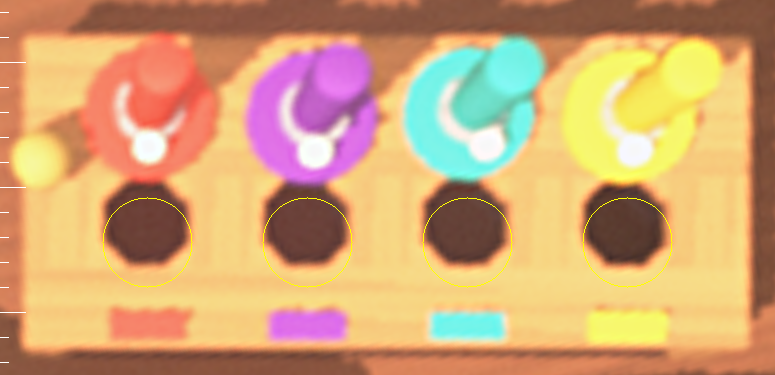

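View pics/rect_scene.png

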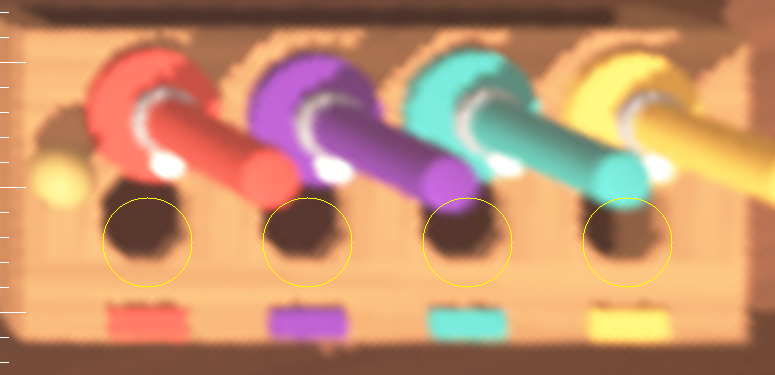

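```bash
sed -i 's/^TC=.*/TY=np.radians(-15.3);TC=np.array([484.2,-201.7])+9.5*np.array([np.cos(TY),np.sin(TY)])/' h.py
python3 - <<'E'
from h import *
for a in((21,96),(19,31.7),(20,-31.3),(19.5,-95.3)): print(tray(*a))
print(r.sense()["time"],rel(tray(21,96),200,74.7))
E
```

```text
[ 538.95081406 -117.15061585]
[ 520.05466211 -178.64391176]
[ 504.39521738 -239.67490217]
[ 487.02506347 -301.27464043]
1.55 (array([-0.5482, -0.539 ,  0.0313]), array([-0.   ,  0.   ,  1.513]))
```

```bash
python3 -m crank '[[[-0.03,-0.03,0,0,0,0.09],[-0.07,-0.07,0,0,0,0.2],[-0.11,-0.11,0,0,0,0.31],[-0.15,-0.15,0,0,0,0.42],[-0.19,-0.19,0,0,0,0.53],[-0.23,-0.23,0,0,0,0.64],[-0.27,-0.27,0,0,0,0.75],[-0.31,-0.31,0,0,0,0.86],[-0.35,-0.35,0,0,0,0.97],[-0.39,-0.39,0,0,0,1.08]]]' 0 30
python3 - <<'E'
from h import *
print(rel(tray(21,96),160,74.7))
E
```

```text
time: 2.8
tool_pos: [437.3, 72.8, 231.7]
tcp_rot: [179.9, 0.0, 99.3]
ft_force: [1.4, 0.8, 0.0]
finger_gap: 85.8
(array([-0.2039,  0.0696,  0.0718]), array([ 1.200e-03, -3.000e-04,  4.293e-01]))
```

```bash
python3 -m crank '[[[-0.05,0.017,0.01,0,0,0.1],[-0.1,0.034,0.02,0,0,0.2],[-0.15,0.051,0.03,0,0,0.3],[-0.19,0.065,0.04,0,0,0.4],[-0.204,0.0696,0.05,0,0,0.429],[-0.204,0.0696,0.05,0,0,0.429],[-0.204,0.0696,0.05,0,0,0.429]]]'
python3 - <<'E'
from h import *
print(rel(tray(21,96),84,74.7))
s=r.sense()
p,d=r.snapshot("wrist");cv2.imwrite("pics/w1.png",p)
p,d=r.snapshot("scene");cv2.imwrite("pics/s1.png",p)
E
```

```text
time: 3.68
tool_pos: [538.7, -116.1, 182.1]
tcp_rot: [179.9, -0.1, 74.8]
ft_force: [-0.1, 0.5, 0.1]
finger_gap: 85.2
(array([-0.001 ,  0.0004,  0.0981]), array([ 0.001 , -0.0009,  0.0023]))
```

View pics/w1.png

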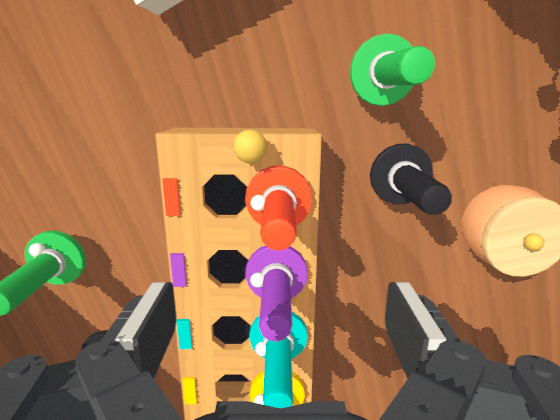

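View pics/s1.png

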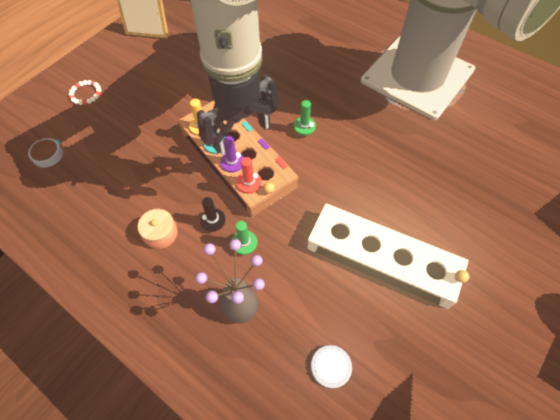

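Run:
```python
from h import *
np.set_printoptions(precision=1,suppress=True)
p,d=r.snapshot("wrist");W=pts("wrist",p,d).reshape(-1,3);W=W[np.isfinite(W[:,2])]
L=(W[:,:2]-TC)@R2(TY)
for y in(96,32,-32,-96):
    m=(W[:,2]>120)&(W[:,2]<130)&(abs(L[:,0])<60)&(abs(L[:,1]-y)<28)
    l=L[m];
    if len(l): print(y,m.sum(),l.min(0),l.max(0),(l.min(0)+l.max(0))/2)
print((r.sense()["tool_pos"][:2]-TC)@R2(TY))
# tray edges
m=(W[:,2]>42)&(W[:,2]<48)&(L[:,0]>-90)&(L[:,0]<70)
for y in(60,0): 
    k=L[m&(abs(L[:,1]-y)<5)];print(y,k[:,0].min(),k[:,0].max())
```

```text
96 969 [ 9.2 86.5] [ 30.1 107.3] [19.6 96.9]
32 790 [ 7.7 21.9] [28.6 42.8] [18.1 32.3]
-32 507 [  8.9 -34.3] [ 30.  -19.5] [ 19.5 -26.9]
[20.9 96.9]
60 -72.74498160164956 51.33415386020739
0 -70.26981080481961 51.5356737442293
```

```bash
python3 -m crank '[[[-0.0005,0,0.03,0,0,0],[-0.0005,-0.001,0.06,0,0,0],[-0.0005,-0.001,0.085,0,0,0],[-0.0005,-0.001,0.097,0,0,0],[-0.0005,-0.001,0.098,0,0,0]]]'; python3 -m crank '[[[0,0,0,0,0,0],[0,0,0,0,0,0],[0,0,0,0,0,0],[0,0,0,0,0,0],[0,0,0,0,0,0],[0,0,0,0,0,0],[0,0,0,0,0,0],[0,0,0,0,0,0]]]' 1 40
```

```text
time: 4.45
tool_pos: [537.9, -115.9, 84.4]
tcp_rot: [179.9, -0.0, 74.9]
ft_force: [0.5, 0.2, -0.4]
finger_gap: 85.5
time: 5.45
tool_pos: [538.2, -116.1, 84.8]
tcp_rot: [179.9, -0.0, 74.9]
ft_force: [-1.6, 0.0, 5.3]
finger_gap: 20.9
```

```bash
python3 -m crank '[[[0,-0.004,0,0,0,0],[0,-0.01,0,0,0,0],[0,-0.016,0,0,0,0],[0,-0.022,0,0,0,0],[0,-0.028,0,0,0,0],[0,-0.034,0,0,0,0],[0,-0.039,0,0,0,0],[0,-0.041,0,0,0,0],[0,-0.041,0,0,0,0]]]'
python3 - <<'E'
from h import *
print((r.sense()["tool_pos"][:2]-TC)@R2(TY), r.sense()["wrist_torque"])
for n in("wrist","scene"):
  p,d=r.snapshot(n);cv2.imwrite(f"pics/{n}2.png",p)
E
```

```text
time: 6.58
tool_pos: [498.3, -105.3, 84.8]
tcp_rot: [179.9, -0.0, 74.9]
ft_force: [0.0, 0.2, 4.7]
finger_gap: 21.0
[-21.31667353  96.7535113 ] [ 0.00821736 -0.01223072 -0.00566729]
```

View pics/wrist2.png

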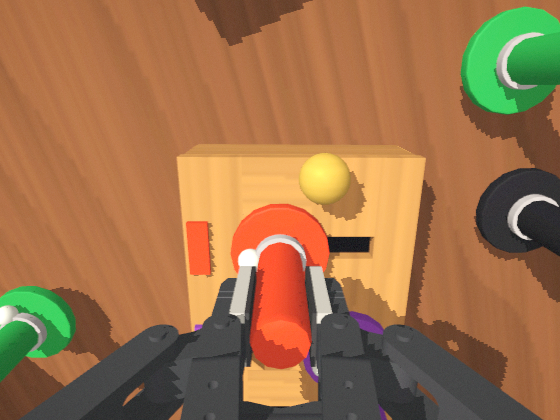

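```bash
python3 -m crank '[[[0,0,-0.005,0,0,0],[0,0,-0.012,0,0,0],[0,0,-0.02,0,0,0],[0,0,-0.02,0,0,0]]]'; python3 -m crank '[[[0,0,-0.02,0,0,0],[0,0,-0.045,0,0,0],[0,0,-0.07,0,0,0],[0,0,-0.09,0,0,0],[0,0,-0.1,0,0,0],[0,0,-0.1,0,0,0]]]'
python3 - <<'E'
from h import *
print(rel(stand(0,-96),204.4,101.9))
for n in("wrist","scene"):
  p,d=r.snapshot(n);cv2.imwrite(f"pics/{n}3.png",p)
E
```

```text
time: 7.18
tool_pos: [499.1, -105.5, 105.9]
tcp_rot: [179.8, -0.0, 74.9]
ft_force: [0.1, 0.2, -2.4]
finger_gap: 21.2
time: 7.92
tool_pos: [499.1, -105.6, 206.3]
tcp_rot: [179.8, -0.0, 74.9]
ft_force: [1.2, -0.1, -1.6]
finger_gap: 21.0
(array([ 0.1984, -0.0363,  0.0018]), array([ 0.0043,  0.0005, -0.4717]))
```

View pics/scene3.png

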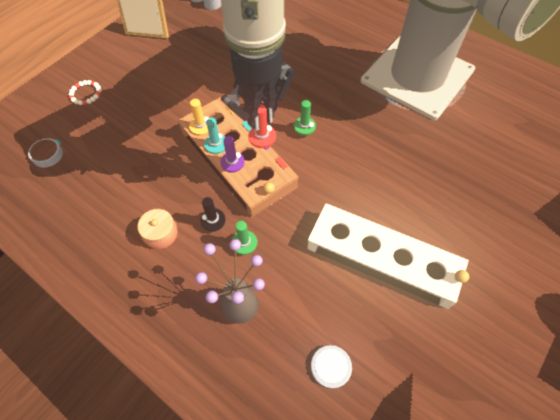

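```bash
python3 -m crank '[[[0.02,-0.004,0,0,0,-0.05],[0.05,-0.009,0,0,0,-0.12],[0.085,-0.016,0,0,0,-0.2],[0.12,-0.022,0,0,0,-0.28],[0.15,-0.028,0,0,0,-0.36],[0.18,-0.033,0,0,0,-0.43],[0.195,-0.036,0,0.004,0,-0.47],[0.1985,-0.0363,0,0.004,0,-0.472],[0.1985,-0.0363,0,0.004,0,-0.472],[0.1985,-0.0363,0,0.004,0,-0.472]]]'
python3 - <<'E'
from h import *
print(rel(stand(0,-96),84.8,101.9))
for n in("wrist",):
  p,d=r.snapshot(n);cv2.imwrite(f"pics/{n}4.png",p)
E
```

```text
time: 9.28
tool_pos: [515.0, 94.8, 204.8]
tcp_rot: [-179.9, -0.0, 101.8]
ft_force: [0.7, -1.0, -0.9]
finger_gap: 20.9
(array([0.0003, 0.0011, 0.12  ]), array([-0.0023, -0.0004, -0.0013]))
```

View pics/wrist4.png

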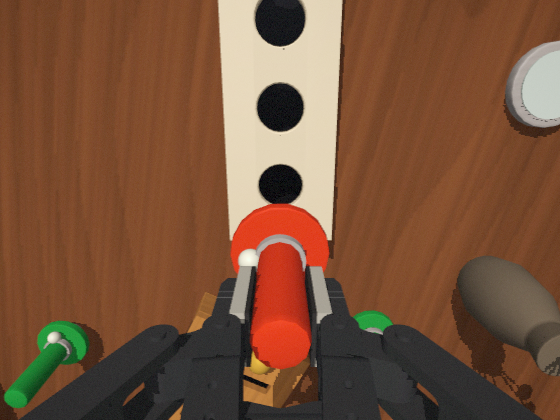

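```bash
python3 -m crank '[[[0,0.001,0.025,0,0,0],[0,0.001,0.05,0,0,0],[0,0.001,0.075,0,0,0],[0,0.001,0.09,0,0,0],[0,0.001,0.1,0,0,0],[0,0.001,0.107,0,0,0],[0,0.001,0.113,0,0,0],[0,0.001,0.117,0,0,0],[0,0.001,0.119,0,0,0],[0,0.001,0.119,0,0,0]]]'
```

```text
time: 10.58
tool_pos: [515.9, 95.1, 85.9]
tcp_rot: [-179.9, -0.0, 101.8]
ft_force: [-0.1, -0.8, -2.3]
finger_gap: 20.7
```

```bash
python3 -m crank '[[[0,0,0.001,0,0,0],[0,0,0.0015,0,0,0],[0,0,0.002,0,0,0],[0,0,0.002,0,0,0]]]'
python3 - <<'E'
from h import *
p,d=r.snapshot("wrist");cv2.imwrite(f"pics/wrist5.png",p)
E
```

```text
time: 11.08
tool_pos: [516.1, 95.2, 84.9]
tcp_rot: [-179.9, -0.0, 101.8]
ft_force: [-2.9, 0.0, 7.6]
finger_gap: 21.0
```

View pics/wrist5.png

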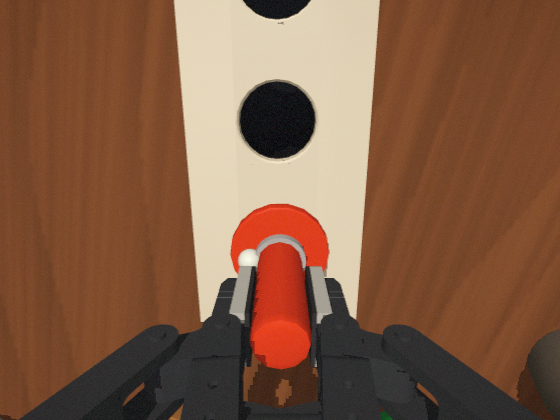

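```bash
python3 -m crank '[[[0,0,0,0,0,0],[0,0,0,0,0,0],[0,0,0,0,0,0],[0,0,0,0,0,0],[0,0,0,0,0,0],[0,0,0,0,0,0]]]' 0; python3 -m crank '[[[0,0,-0.02,0,0,0],[0,0,-0.06,0,0,0],[0,0,-0.09,0,0,0],[0,0,-0.11,0,0,0],[0,0,-0.115,0,0,0]]]'
cat >> h.py <<'E'
def chk(name="scene"):
    p,d=r.snapshot(name);W=pts(name,p,d).reshape(-1,3);W=W[np.isfinite(W[:,2])]
    for nm,C,Y in(("stand",SC,SY),("tray",TC,TY)):
        L=(W[:,:2]-C)@R2(Y)
        for y in(96,32,-32,-96):
            m=(W[:,2]>119)&(W[:,2]<130)&(abs(L[:,0])<60)&(abs(L[:,1]-y)<28)
            l=L[m]
            if len(l)>15: print(name,nm,y,len(l),np.round((l.min(0)+l.max(0))/2,1),np.round(np.median(W[m][:,2]),1))
    return p
E
python3 - <<'E'
from h import *
cv2.imwrite("pics/s6.png",chk("scene"));chk("wrist")
print(rel(tray(19,32),200,74.7))
E
```

```text
time: 11.88
tool_pos: [516.1, 95.1, 84.9]
tcp_rot: [-179.9, -0.0, 101.8]
ft_force: [-0.8, -0.0, -0.1]
finger_gap: 85.7
time: 12.5
tool_pos: [517.0, 95.2, 201.1]
tcp_rot: [180.0, -0.0, 101.8]
ft_force: [0.2, 0.2, -0.2]
finger_gap: 85.3
scene stand -96 73 [  3.2 -98.1] 122.7
scene tray 32 80 [20.3 32.9] 123.0
scene tray -32 71 [ 21.4 -30.3] 123.2
scene tray -96 65 [ 21.5 -95.2] 122.9
wrist stand -96 843 [ -0.6 -96. ] 123.4
(array([-0.2685, -0.0523, -0.0005]), array([-0.0017,  0.    ,  0.4736]))
```

View pics/s6.png

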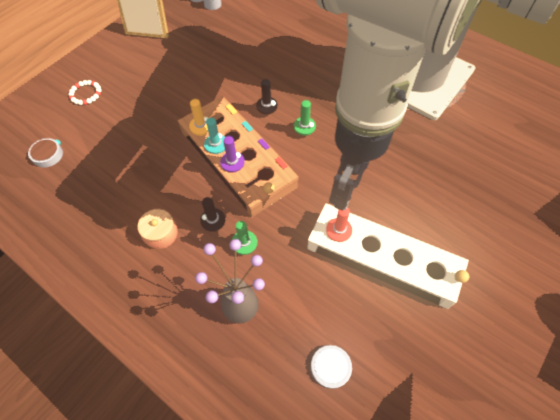

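```bash
python3 -m crank '[[[-0.03,-0.006,0,0,0,0.06],[-0.07,-0.014,0,0,0,0.14],[-0.12,-0.023,0,0,0,0.23],[-0.17,-0.033,0,0,0,0.32],[-0.22,-0.043,0,0,0,0.41],[-0.255,-0.05,0,0,0,0.46],[-0.2685,-0.0523,0,0,0,0.4736],[-0.2685,-0.0523,0,0,0,0.4736],[-0.2685,-0.0523,0,0,0,0.4736]]]'
python3 - <<'E'
from h import *
chk("wrist");print(rel(tray(19,32),84,74.7))
E
```

```text
time: 13.72
tool_pos: [520.0, -177.0, 199.0]
tcp_rot: [-179.8, -0.0, 74.8]
ft_force: [0.8, 0.0, -0.6]
finger_gap: 85.2
wrist tray 32 866 [18.  32.4] 124.7
wrist tray -32 727 [ 19.5 -30.1] 124.5
wrist tray -96 616 [ 19. -94.] 124.5
(array([-0.0014,  0.0006,  0.1152]), array([-0.0023, -0.    ,  0.002 ]))
```

```bash
python3 -m crank '[[[-0.001,0,0.03,-0.002,0,0.002],[-0.001,0,0.06,-0.002,0,0.002],[-0.001,0,0.09,-0.002,0,0.002],[-0.001,0,0.108,-0.002,0,0.002],[-0.001,0,0.115,-0.002,0,0.002],[-0.001,0,0.115,-0.002,0,0.002]]]'; python3 -m crank '[[[0,0,0,0,0,0],[0,0,0,0,0,0],[0,0,0,0,0,0],[0,0,0,0,0,0],[0,0,0,0,0,0],[0,0,0,0,0,0],[0,0,0,0,0,0]]]' 1 40; python3 -m crank '[[[0,-0.004,0,0,0,0],[0,-0.01,0,0,0,0],[0,-0.016,0,0,0,0],[0,-0.022,0,0,0,0],[0,-0.028,0,0,0,0],[0,-0.034,0,0,0,0],[0,-0.039,0,0,0,0],[0,-0.04,0,0,0,0],[0,-0.04,0,0,0,0]]]'
python3 - <<'E'
from h import *
print((r.sense()["tool_pos"][:2]-TC)@R2(TY), r.sense()["wrist_torque"])
E
```

```text
time: 14.52
tool_pos: [519.9, -177.7, 84.5]
tcp_rot: [180.0, -0.0, 74.7]
ft_force: [0.3, -0.3, -0.7]
finger_gap: 85.3
time: 15.4
tool_pos: [520.0, -177.8, 84.8]
tcp_rot: [180.0, 0.0, 74.7]
ft_force: [-0.9, -0.3, 3.9]
finger_gap: 21.1
time: 16.52
tool_pos: [481.2, -167.2, 84.8]
tcp_rot: [-180.0, 0.0, 74.7]
ft_force: [-0.1, -0.3, 2.9]
finger_gap: 21.1
[-21.54877786  32.51162274] [ 0.07582659  0.14467245 -0.00968554]
```

```bash
python3 -m crank '[[[0,0,-0.005,0,0,0],[0,0,-0.012,0,0,0],[0,0,-0.02,0,0,0],[0,0,-0.02,0,0,0]]]'; python3 -m crank '[[[0,0,-0.02,0,0,0],[0,0,-0.045,0,0,0],[0,0,-0.07,0,0,0],[0,0,-0.09,0,0,0],[0,0,-0.1,0,0,0],[0,0,-0.1,0,0,0]]]'
python3 - <<'E'
from h import *
print(rel(stand(0,-32),205,101.9))
E
```

```text
time: 17.02
tool_pos: [481.9, -167.5, 105.9]
tcp_rot: [179.9, 0.0, 74.7]
ft_force: [-0.5, -0.4, -1.3]
finger_gap: 21.0
time: 17.77
tool_pos: [482.1, -167.5, 206.3]
tcp_rot: [179.8, 0.0, 74.7]
ft_force: [0.7, -0.5, -0.7]
finger_gap: 20.7
(array([ 0.3194, -0.066 ,  0.001 ]), array([ 0.0024,  0.0011, -0.4744]))
```

```bash
python3 -m crank '[[[0.02,-0.004,0,0,0,-0.04],[0.06,-0.012,0,0,0,-0.1],[0.1,-0.021,0,0,0,-0.17],[0.15,-0.031,0,0,0,-0.24],[0.2,-0.041,0,0,0,-0.31],[0.25,-0.052,0,0,0,-0.38],[0.29,-0.06,0,0,0,-0.44],[0.312,-0.0645,0,0,0,-0.47],[0.3194,-0.066,0,0.002,0.001,-0.4744],[0.3194,-0.066,0,0.002,0.001,-0.4744]]]'
python3 -m crank '[[[0,0,0,0,0,0],[0,0,0,0,0,0],[0,0,0,0,0,0]]]'
python3 - <<'E'
from h import *
print(rel(stand(0,-32),84.8,101.9))
E
```

```text
time: 19.02
tool_pos: [502.2, 157.7, 205.1]
tcp_rot: [-179.9, 0.0, 101.9]
ft_force: [-0.4, -0.7, -1.2]
finger_gap: 21.2
time: 19.4
tool_pos: [502.3, 157.1, 205.1]
tcp_rot: [-179.9, 0.0, 101.8]
ft_force: [-0.1, -0.8, -1.1]
finger_gap: 21.1
(array([0.0009, 0.0006, 0.1203]), array([-0.0009,  0.0006, -0.0011]))
```

```bash
python3 -m crank '[[[0.001,0.0005,0.025,0,0,0],[0.001,0.0005,0.05,0,0,0],[0.001,0.0005,0.075,0,0,0],[0.001,0.0005,0.09,0,0,0],[0.001,0.0005,0.1,0,0,0],[0.001,0.0005,0.107,0,0,0],[0.001,0.0005,0.113,0,0,0],[0.001,0.0005,0.117,0,0,0],[0.001,0.0005,0.119,0,0,0],[0.001,0.0005,0.119,0,0,0]]]';  python3 -m crank '[[[0,0,0.001,0,0,0],[0,0,0.0015,0,0,0],[0,0,0.002,0,0,0],[0,0,0.002,0,0,0]]]'
```

```text
time: 20.65
tool_pos: [502.6, 158.1, 86.2]
tcp_rot: [-180.0, 0.0, 101.8]
ft_force: [-0.4, -0.0, -0.4]
finger_gap: 21.2
time: 21.15
tool_pos: [502.7, 158.1, 84.8]
tcp_rot: [-180.0, 0.0, 101.8]
ft_force: [-2.4, 0.4, 6.4]
finger_gap: 20.9
```

```bash
python3 -m crank '[[[0,0,0,0,0,0],[0,0,0,0,0,0],[0,0,0,0,0,0],[0,0,0,0,0,0],[0,0,0,0,0,0],[0,0,0,0,0,0]]]' 0; python3 -m crank '[[[0,0,-0.02,0,0,0],[0,0,-0.06,0,0,0],[0,0,-0.09,0,0,0],[0,0,-0.11,0,0,0],[0,0,-0.115,0,0,0]]]'
python3 - <<'E'
from h import *
chk("scene");chk("wrist")
print(rel(tray(20,-31.2),200,74.7))
E
```

```text
time: 21.9
tool_pos: [502.7, 158.1, 84.8]
tcp_rot: [-180.0, 0.0, 101.8]
ft_force: [0.2, -1.4, 0.3]
finger_gap: 85.3
time: 22.52
tool_pos: [503.5, 158.4, 201.0]
tcp_rot: [179.9, 0.0, 101.8]
ft_force: [1.2, 0.6, -0.9]
finger_gap: 85.6
scene stand -32 64 [  6.7 -34.5] 122.6
scene stand -96 101 [  2.9 -98.4] 123.2
scene tray -32 74 [ 22.3 -29.9] 122.8
scene tray -96 68 [ 21.4 -93.7] 122.6
wrist stand -32 834 [ -0.1 -32.3] 123.4
wrist stand -96 684 [ -0.2 -96.6] 123.4
(array([-3.897e-01, -7.990e-02, -2.000e-04]), array([-0.0006,  0.0008,  0.4736]))
```

```bash
python3 -m crank '[[[-0.03,-0.006,0,0,0,0.04],[-0.08,-0.016,0,0,0,0.1],[-0.13,-0.027,0,0,0,0.16],[-0.18,-0.037,0,0,0,0.22],[-0.23,-0.047,0,0,0,0.28],[-0.28,-0.057,0,0,0,0.34],[-0.33,-0.068,0,0,0,0.41],[-0.37,-0.076,0,0,0,0.45],[-0.3897,-0.0799,0,0,0,0.4736],[-0.3897,-0.0799,0,0,0,0.4736]]]'
python3 -m crank '[[[0,0,0,0,0,0],[0,0,0,0,0,0]]]'
python3 - <<'E'
from h import *
chk("wrist");print(rel(tray(20,-31.2),84,74.7))
E
```

```text
time: 23.88
tool_pos: [503.8, -240.0, 198.3]
tcp_rot: [-179.9, 0.0, 74.6]
ft_force: [-0.3, 0.6, 0.5]
finger_gap: 85.1
time: 24.12
tool_pos: [503.9, -238.7, 198.0]
tcp_rot: [-179.8, -0.0, 74.7]
ft_force: [-0.3, 0.2, -0.3]
finger_gap: 85.3
wrist tray -32 872 [ 19.6 -30.4] 124.7
wrist tray -96 733 [ 18.6 -94.3] 124.5
(array([-0.0006,  0.001 ,  0.1142]), array([-0.0028, -0.0002,  0.    ]))
```

```bash
python3 -m crank '[[[0,0.0005,0.03,-0.002,0,0],[0,0.0005,0.06,-0.002,0,0],[0,0.0005,0.09,-0.002,0,0],[0,0.0005,0.108,-0.002,0,0],[0,0.0005,0.114,-0.002,0,0],[0,0.0005,0.114,-0.002,0,0]]]'; python3 -m crank '[[[0,0,0,0,0,0],[0,0,0,0,0,0],[0,0,0,0,0,0],[0,0,0,0,0,0],[0,0,0,0,0,0],[0,0,0,0,0,0],[0,0,0,0,0,0]]]' 1 40; python3 -m crank '[[[0,-0.004,0,0,0,0],[0,-0.01,0,0,0,0],[0,-0.016,0,0,0,0],[0,-0.022,0,0,0,0],[0,-0.028,0,0,0,0],[0,-0.034,0,0,0,0],[0,-0.039,0,0,0,0],[0,-0.041,0,0,0,0],[0,-0.041,0,0,0,0]]]'
python3 - <<'E'
from h import *
print((r.sense()["tool_pos"][:2]-TC)@R2(TY), r.sense()["wrist_torque"])
E
```

```text
time: 24.92
tool_pos: [504.5, -238.9, 84.7]
tcp_rot: [-180.0, -0.0, 74.7]
ft_force: [-1.2, -0.6, 0.3]
finger_gap: 85.2
time: 25.8
tool_pos: [504.6, -239.0, 85.0]
tcp_rot: [180.0, 0.0, 74.7]
ft_force: [-1.1, 0.1, 4.5]
finger_gap: 21.2
time: 26.92
tool_pos: [464.7, -228.1, 84.9]
tcp_rot: [-180.0, 0.0, 74.7]
ft_force: [-1.0, 0.7, 3.6]
finger_gap: 21.0
[-21.38044374 -30.6098006 ] [ 0.07068451  0.24001767 -0.04542664]
```

```bash
python3 -m crank '[[[0,0,-0.005,0,0,0],[0,0,-0.012,0,0,0],[0,0,-0.02,0,0,0],[0,0,-0.02,0,0,0]]]'; python3 -m crank '[[[0,0,-0.02,0,0,0],[0,0,-0.045,0,0,0],[0,0,-0.07,0,0,0],[0,0,-0.09,0,0,0],[0,0,-0.1,0,0,0],[0,0,-0.1,0,0,0]]]'
python3 - <<'E'
from h import *
print(rel(stand(0,32),206,101.9))
E
```

```text
time: 27.42
tool_pos: [465.4, -228.5, 106.1]
tcp_rot: [179.9, 0.0, 74.7]
ft_force: [0.4, 0.0, -1.3]
finger_gap: 21.4
time: 28.18
tool_pos: [465.6, -228.6, 206.5]
tcp_rot: [179.9, 0.1, 74.7]
ft_force: [0.3, 0.4, -1.5]
finger_gap: 21.5
(array([ 4.396e-01, -9.540e-02, -1.000e-04]), array([ 0.002 ,  0.0014, -0.4744]))
```

```bash
python3 -m crank '[[[0.03,-0.007,0,0,0,-0.03],[0.07,-0.015,0,0,0,-0.08],[0.12,-0.026,0,0,0,-0.13],[0.17,-0.037,0,0,0,-0.18],[0.22,-0.048,0,0,0,-0.24],[0.27,-0.059,0,0,0,-0.3],[0.32,-0.069,0,0,0,-0.35],[0.37,-0.08,0,0,0,-0.4],[0.41,-0.089,0,0,0,-0.445],[0.432,-0.0937,0,0.002,0.001,-0.468]]]'
python3 -m crank '[[[0.008,-0.002,0,0,0,-0.006],[0.008,-0.002,0,0,0,-0.006],[0.008,-0.002,0,0,0,-0.006],[0.008,-0.002,0,0,0,-0.006]]]'
python3 - <<'E'
from h import *
print(rel(stand(0,32),85,101.9))
E
```

```text
time: 29.42
tool_pos: [488.0, 214.8, 204.2]
tcp_rot: [-179.9, 0.0, 101.7]
ft_force: [-0.5, -0.3, -0.6]
finger_gap: 20.8
time: 29.92
tool_pos: [484.7, 221.3, 204.3]
tcp_rot: [-179.9, 0.0, 102.0]
ft_force: [-0.0, -0.3, -1.4]
finger_gap: 20.9
(array([-0.0016,  0.0048,  0.1193]), array([-0.0022,  0.0005,  0.0013]))
```

```bash
python3 -m crank '[[[-0.0015,0.0045,0.02,-0.002,0,0.001],[-0.0015,0.0047,0.045,-0.002,0,0.001],[-0.0015,0.0047,0.07,-0.002,0,0.001],[-0.0015,0.0047,0.088,-0.002,0,0.001],[-0.0015,0.0047,0.1,-0.002,0,0.001],[-0.0015,0.0047,0.107,-0.002,0,0.001],[-0.0015,0.0047,0.113,-0.002,0,0.001],[-0.0015,0.0047,0.116,-0.002,0,0.001],[-0.0015,0.0047,0.118,-0.002,0,0.001],[-0.0015,0.0047,0.118,-0.002,0,0.001]]]';  python3 -m crank '[[[0,0,0.001,0,0,0],[0,0,0.0015,0,0,0],[0,0,0.002,0,0,0],[0,0,0.002,0,0,0]]]'
```

```text
time: 31.18
tool_pos: [489.4, 220.8, 86.5]
tcp_rot: [180.0, 0.0, 101.9]
ft_force: [0.8, 0.5, -0.5]
finger_gap: 21.0
time: 31.68
tool_pos: [489.5, 220.8, 84.9]
tcp_rot: [180.0, 0.0, 101.9]
ft_force: [-2.8, -1.0, 5.0]
finger_gap: 21.2
```

```bash
python3 -m crank '[[[0,0,0,0,0,0],[0,0,0,0,0,0],[0,0,0,0,0,0],[0,0,0,0,0,0],[0,0,0,0,0,0],[0,0,0,0,0,0]]]' 0; python3 -m crank '[[[0,0,-0.02,0,0,0],[0,0,-0.06,0,0,0],[0,0,-0.09,0,0,0],[0,0,-0.11,0,0,0],[0,0,-0.115,0,0,0]]]'
python3 - <<'E'
from h import *
chk("scene");chk("wrist")
print(rel(tray(19.3,-95),200,74.7))
E
```

```text
time: 32.42
tool_pos: [489.6, 220.8, 84.9]
tcp_rot: [180.0, 0.0, 101.9]
ft_force: [0.2, -0.5, -0.3]
finger_gap: 85.1
time: 33.05
tool_pos: [490.2, 221.1, 201.2]
tcp_rot: [179.9, 0.0, 101.9]
ft_force: [0.8, -0.6, -1.1]
finger_gap: 85.7
scene stand 32 85 [ 3.3 29.3] 123.2
scene stand -32 105 [  3.4 -34.6] 122.9
scene stand -96 99 [  3.2 -98.2] 123.1
scene tray -96 66 [ 20.6 -95.2] 122.2
wrist stand 32 835 [-0.5 32.7] 123.4
wrist stand -32 693 [ -0.4 -32.3] 123.4
wrist stand -96 579 [ -0.4 -95.7] 123.3
(array([-5.100e-01, -1.102e-01, -2.000e-04]), array([2.000e-04, 4.000e-04, 4.751e-01]))
```

```bash
python3 -m crank '[[[-0.03,-0.006,0,0,0,0.03],[-0.08,-0.017,0,0,0,0.08],[-0.13,-0.028,0,0,0,0.13],[-0.18,-0.039,0,0,0,0.18],[-0.23,-0.05,0,0,0,0.23],[-0.28,-0.06,0,0,0,0.28],[-0.33,-0.071,0,0,0,0.33],[-0.38,-0.082,0,0,0,0.37],[-0.43,-0.093,0,0,0,0.41],[-0.47,-0.1016,0,0,0,0.45]]]'
python3 -m crank '[[[-0.03,-0.007,0,0,0,0.02],[-0.04,-0.0086,0,0,0,0.025],[-0.04,-0.0086,0,0,0,0.025],[-0.04,-0.0086,0,0,0,0.025]]]'
python3 - <<'E'
from h import *
chk("wrist");print(rel(tray(19.3,-95),84,74.7))
E
```

```text
time: 34.4
tool_pos: [485.9, -261.6, 197.7]
tcp_rot: [-179.9, -0.0, 76.0]
ft_force: [1.0, 0.4, -0.5]
finger_gap: 85.1
time: 34.9
tool_pos: [468.2, -297.2, 197.3]
tcp_rot: [-179.8, -0.1, 74.6]
ft_force: [1.2, 1.0, 0.1]
finger_gap: 85.5
wrist tray -96 889 [ 18.7 -94.3] 124.6
(array([0.0012, 0.0192, 0.1135]), array([-0.0026, -0.0009, -0.0008]))
```

```bash
python3 -m crank '[[[0.001,0.012,0,-0.002,0,0],[0.001,0.019,0.01,-0.002,0,0],[0.001,0.019,0.04,-0.002,0,0],[0.001,0.019,0.07,-0.002,0,0],[0.001,0.019,0.095,-0.002,0,0],[0.001,0.019,0.11,-0.002,0,0],[0.001,0.019,0.113,-0.002,0,0],[0.001,0.019,0.113,-0.002,0,0]]]'; python3 -m crank '[[[0,0,0,0,0,0],[0,0,0,0,0,0],[0,0,0,0,0,0],[0,0,0,0,0,0],[0,0,0,0,0,0],[0,0,0,0,0,0],[0,0,0,0,0,0]]]' 1 40; python3 -m crank '[[[0,-0.004,0,0,0,0],[0,-0.01,0,0,0,0],[0,-0.016,0,0,0,0],[0,-0.022,0,0,0,0],[0,-0.028,0,0,0,0],[0,-0.034,0,0,0,0],[0,-0.039,0,0,0,0],[0,-0.0405,0,0,0,0],[0,-0.0405,0,0,0,0]]]'
python3 - <<'E'
from h import *
print((r.sense()["tool_pos"][:2]-TC)@R2(TY), r.sense()["wrist_torque"])
E
```

```text
time: 35.95
tool_pos: [487.2, -301.3, 85.1]
tcp_rot: [180.0, -0.0, 74.7]
ft_force: [1.1, 0.7, 0.6]
finger_gap: 85.2
time: 36.83
tool_pos: [487.2, -301.4, 85.2]
tcp_rot: [180.0, -0.0, 74.7]
ft_force: [-1.5, 0.7, 3.6]
finger_gap: 21.4
time: 37.95
tool_pos: [447.8, -290.6, 85.2]
tcp_rot: [-180.0, -0.0, 74.7]
ft_force: [-1.5, 0.0, 2.2]
finger_gap: 21.0
[-21.15796881 -95.33928583] [0.06448608 0.13524422 0.03459259]
```

```bash
python3 -m crank '[[[0,0,-0.005,0,0,0],[0,0,-0.012,0,0,0],[0,0,-0.02,0,0,0],[0,0,-0.02,0,0,0]]]'; python3 -m crank '[[[0,0,-0.02,0,0,0],[0,0,-0.045,0,0,0],[0,0,-0.07,0,0,0],[0,0,-0.09,0,0,0],[0,0,-0.1,0,0,0],[0,0,-0.1,0,0,0]]]'
python3 - <<'E'
from h import *
print(rel(stand(0,96),206,101.9))
E
```

```text
time: 38.45
tool_pos: [448.5, -291.1, 106.4]
tcp_rot: [179.9, 0.0, 74.7]
ft_force: [-0.7, -1.7, -1.4]
finger_gap: 20.7
time: 39.2
tool_pos: [448.6, -291.2, 206.8]
tcp_rot: [179.9, 0.0, 74.7]
ft_force: [-0.6, 0.5, -3.1]
finger_gap: 20.8
(array([ 5.613e-01, -1.254e-01,  2.000e-04]), array([ 0.0022,  0.0011, -0.4754]))
```

```bash
python3 -m crank '[[[0.03,-0.007,0,0,0,-0.03],[0.07,-0.016,0,0,0,-0.07],[0.12,-0.027,0,0,0,-0.11],[0.17,-0.038,0,0,0,-0.15],[0.22,-0.049,0,0,0,-0.19],[0.27,-0.06,0,0,0,-0.24],[0.32,-0.071,0,0,0,-0.28],[0.37,-0.083,0,0,0,-0.32],[0.42,-0.094,0,0,0,-0.36],[0.46,-0.103,0,0,0,-0.4]]]'
python3 - <<'E'
from h import *
print(rel(stand(0,96),206,101.9))
E
```

```text
time: 40.45
tool_pos: [470.1, 181.5, 204.9]
tcp_rot: [180.0, 0.1, 97.7]
ft_force: [1.4, -0.9, -1.9]
finger_gap: 21.0
(array([ 0.1   ,  0.0197, -0.0013]), array([ 0.0001,  0.0017, -0.0732]))
```

```bash
python3 -m crank '[[[0.03,0.006,0,0,0,-0.02],[0.06,0.012,0,0,0,-0.05],[0.085,0.017,0,0,0,-0.07],[0.1,0.0197,0,0,0,-0.0732],[0.1,0.0197,0,0,0,-0.0732],[0.1,0.0197,0,0,0,-0.0732],[0.1,0.0197,0,0,0,-0.0732]]]'
python3 - <<'E'
from h import *
print(rel(stand(0,96),85.2,101.9))
E
```

```text
time: 41.32
tool_pos: [476.3, 282.3, 204.7]
tcp_rot: [-180.0, 0.1, 101.8]
ft_force: [-0.4, -0.6, -2.2]
finger_gap: 21.3
(array([1.100e-03, 1.000e-04, 1.195e-01]), array([-0.0001,  0.0019, -0.0011]))
```

```bash
python3 -m crank '[[[0.001,0,0.02,0,0,0],[0.001,0,0.045,0,0,0],[0.001,0,0.07,0,0,0],[0.001,0,0.088,0,0,0],[0.001,0,0.1,0,0,0],[0.001,0,0.107,0,0,0],[0.001,0,0.113,0,0,0],[0.001,0,0.116,0,0,0],[0.001,0,0.118,0,0,0],[0.001,0,0.118,0,0,0]]]';  python3 -m crank '[[[0,0,0.001,0,0,0],[0,0,0.0015,0,0,0],[0,0,0.002,0,0,0],[0,0,0.002,0,0,0]]]'
```

```text
time: 42.58
tool_pos: [476.2, 283.2, 86.9]
tcp_rot: [180.0, 0.1, 101.8]
ft_force: [0.4, 0.5, -1.5]
finger_gap: 21.1
time: 43.08
tool_pos: [476.3, 283.2, 85.3]
tcp_rot: [180.0, 0.1, 101.8]
ft_force: [-0.9, -0.4, 2.6]
finger_gap: 21.2
```

```bash
python3 -m crank '[[[0,0,0.0005,0,0,0],[0,0,0.0007,0,0,0]]]'; python3 -m crank '[[[0,0,0,0,0,0],[0,0,0,0,0,0],[0,0,0,0,0,0],[0,0,0,0,0,0],[0,0,0,0,0,0],[0,0,0,0,0,0]]]' 0; python3 -m crank '[[[0,0,-0.02,0,0,0],[0,0,-0.06,0,0,0],[0,0,-0.09,0,0,0],[0,0,-0.11,0,0,0],[0,0,-0.13,0,0,0],[0,0,-0.13,0,0,0]]]'
python3 - <<'E'
from h import *
chk("scene");cv2.imwrite("pics/wend.png",chk("wrist"))
p,_=r.snapshot("scene");cv2.imwrite("pics/send.png",p)
E
```

```text
time: 43.32
tool_pos: [476.4, 283.2, 85.2]
tcp_rot: [180.0, 0.1, 101.8]
ft_force: [-4.3, -1.3, 7.5]
finger_gap: 21.1
time: 44.08
tool_pos: [476.4, 283.2, 85.2]
tcp_rot: [180.0, 0.1, 101.8]
ft_force: [-0.5, 0.2, -0.0]
finger_gap: 85.6
time: 44.82
tool_pos: [477.1, 283.9, 217.1]
tcp_rot: [179.8, 0.1, 101.8]
ft_force: [0.1, -0.4, -0.5]
finger_gap: 85.1
scene stand 96 114 [ 3.3 93.7] 123.2
scene stand 32 112 [ 2.6 29.9] 122.9
scene stand -32 103 [  2.9 -34.9] 123.1
scene stand -96 101 [  2.7 -98.6] 122.7
wrist stand 96 753 [-0.5 96.9] 123.3
wrist stand 32 623 [-0.5 32.8] 123.3
wrist stand -32 524 [ -0.6 -32.3] 123.3
```

View pics/wend.png

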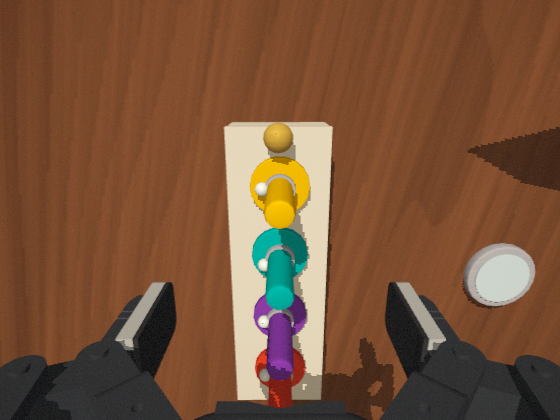

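View pics/send.png

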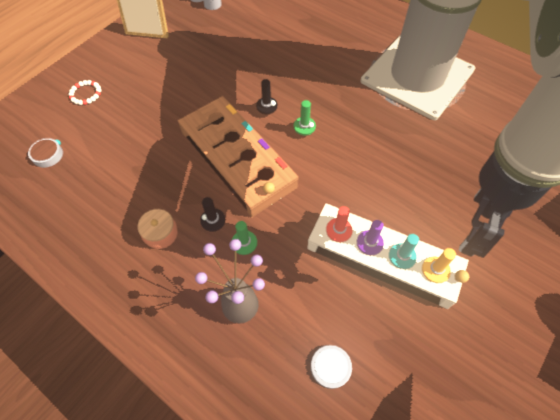

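All four fingers stand upright in the stand: from its brass ball (462,276) they run amber (440,265), turquoise (405,252), violet (372,240), coral (340,225). The vase, jar and compact have not moved.

```bash
python3 -c "
from bench import r
print(r.hand_in())"
```

```text
the job is handed in; nothing more can be done
None
```

I slid each of the four fingers to the wide end of its keyhole, lifted it off and lowered it into its mirrored stand hole. I opened the gripper only after the force reading showed contact with the plate. From the stand's brass ball the order is now amber, turquoise, violet, coral. The job was handed in just after 45 s of the 112 s allowed; it reported no verdict.

**Positions:** In the last scene-camera check each finger was within 3.5 mm of its hole centre in both x and y. The wrist camera put amber, turquoise and violet within 1 mm in the final view, and coral within 1 mm two placements earlier. Coral was partly out of the wrist camera's final view. The two cameras disagree by about 3–4 mm, which fits their calibration error.

**Seating and clearance:** All the finger tops read 122.7–123.4 mm, the same as when they stood in the tray (122–125 mm), so the bases are at plate height. The gripper was open and about 90 mm clear of the fingers when I handed in. I compared the vase, jar and compact with the first picture by eye only, and they showed no movement.

**Tray origin:** It turned out to lie about 9.5 mm from the plate's middle. I found this before the first grasp and corrected for it.

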